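# Roll an easel bar groove-up and bring the stop to it

## Task

Roll the round wooden easel bar along the marking board, without lifting it off, until its sawn groove faces straight up, and let go of it. Then slide the board's wooden stop up to the bar, touching or almost touching it, without turning the groove away from the top again. Leave the other things where they are.

Things in the scene. Friction and masses are not known exactly. Their poses are not given: they have to be found in the camera images.
- board: plywood marking board fixed to the table, 320 mm (x) by 430 mm (y), 12 mm thick, its top 12 mm above the table; origin under its centre. The bar rolls along its y. At its +y end stands a fence 15 mm thick (inner face at y = +200 mm), 28 mm above the board's top; at its -y end is the sliding stop
- bar: round wooden bar, 45 mm in diameter and 160 mm long, about 0.2 kg, lying on the board across its width; origin at its middle on the axis (22.5 mm above the board's top), x along the bar. It is free to roll on the board
- groove: the straight sawn groove (dark, 10 mm wide) along the bar's whole length, also seen as a dark notch at the rim of both end faces; it is part of the bar and turns with it. Origin at the bar's middle on the axis, x along the bar, z points from the axis out through the groove: z is straight up when the job is done
- stop (a joint): the sliding stop's travel in m: grows as it slides along the board's +y, towards the bar; range 0 to 0.25, starts near 0; moves stiffly (about 3 N) and stays where it is left
- stop_face (a point): middle of the stop's flat front face, which looks to the board's +y towards the bar, 22.5 mm above the board's top; axes as the board's. The stop's crosspiece is 160 mm (x) by 44 mm (y), its top 30 mm above the board's top
- stop_grip (a point): middle of the upright wooden grip on the stop, 22 mm square, 45 mm tall above the crosspiece (30 to 75 mm above the board's top), this point 55 mm above the board's top and 22 mm behind the stop's face
- sander: cork sanding block 40 x 70 x 25 mm, lying on the marking board beyond the bar's far end; origin under its centre
- glue: white glue bottle, 40 mm across, 100 mm tall, standing on the marking board beyond the bar's far end; origin under its centre
- brushjar: glass jar of brushes, 72 mm across, 255 mm tall; origin under its centre
- palette: white china plate used as a palette, 170 mm across, 18 mm high; origin under its centre
- paint_a: yellow paint bottle, 66 mm across, 140 mm tall; origin under its centre
- paint_b: blue paint jar, 60 mm across, 110 mm tall; origin under its centre
- mug: blue mug, 80 mm across, 95 mm tall; origin under its centre
- brush: flat brush lying at the far side of the table; origin under its middle

How it is judged:
On the way:
1. the bar lies released on the board with its groove facing up (within 17 degrees) (angle between groove's own z axis and vertical below 0.3 rad and linear speed of bar below 0.02 m/s and contact force between the fingers and bar below 0.1 N and z of bar in the frame of board between 0.03 and 0.0385 m), for 0.3 s.
At the end, for the whole second after the job is handed in: The bar lies at rest and released on the board, its groove facing up within 0.30 rad (17 degrees), and the stop's face stands within 9 mm of the bar's side at its middle, the bar's middle within 50 mm sideways of the stop's middle (all of step 1 and y of bar in the frame of stop_face between 0.015 and 0.0315 m and velocity of joint stop below 0.02 m/s and x of bar in the frame of stop_face between -0.05 and 0.05 m); the robot touches nothing.
It fails at once if the bar is lifted more than 20 mm off the board (z of bar in the frame of board above 0.0545 m).
It fails at once if another thing on the table is moved more than 30 mm (distance of any of sander, glue, brushjar, palette, paint_a, paint_b, mug, brush from where it was at the start of the episode above 0.03 m).
It also fails if it takes over 58 s, if anything falls off the work surface, if the arm or the gripper's body presses on something with over 40 N, if the wrist force passes 120 N, or if a joint passes its speed limit or range.

## Robot

A 6-joint arm with a two-finger parallel gripper is mounted at the origin on the work surface. World frame = base frame: x ahead of the robot, y to its left, z up, the work surface at z = 0. Lengths are in m, angles in rad, forces in N, time in s.
With the tool pointing down it reaches from about 0.35 to 1 m from the base axis. Payload 7.1 kg.
Tool frame: the origin (TCP) lies at the very end of the fingers, on their centre line; the grasp point (between the pads) lies 19 mm behind it; z points along the fingers, y is the line along which they close (so a half turn about z gives the same grasp; the last joint's range is limited). The gripper opens to 85 mm and grips with 20 to 120 N. Pads are 22 mm wide; open, the fingers measure 114 mm over their backs; the gripper's body (76 mm by 85 mm) begins 54 mm behind the grasp point. The pads swing forward as they close: fully open they stand 13 mm farther back than shut.
Start: joints at [1.161, 0.423, 1.63, -0, 1.089, -0.019], TCP at [0.238, 0.578, 0.231] pointing down, gripper open.
Joint ranges: [-3, 3], [-0.9, 2.11], [0.09, 2.58], [-1.31, 4.45], [0.11, 2.69], [-2.54, 2.54]. Speed limits (rad/s): [2.39, 2.39, 3.01, 3.14, 3.14, 3.14].

## Interface

Orientations are given as a unit quaternion [x, y, z, w].
In Python, from station import ctrl, eyes gives the robot as it stands. The module is installed in compiled form; this text tells all that it offers.
- The arm moves only by the tool send_rows, never from a script. Its argument "plan" is a list of rows, each a list of 3 entries, a list of its own where there are three numbers: the shift along the world's x, y, z each as a share of 20 cm, from -1 to 1, then the turn, a rotation vector about the world's x, y, z each as a share of 2 pi rad, from -1 to 1, then the opening, from 0 (shut) to 1 (fully open). In form: [[[dx, dy, dz], [wx, wy, wz], hand], ...]. A call has 1 to 8 rows; each row shifts and turns the commanded pose from where the row before left it; what a row does not reach is not made up. A row lasts 1/12 s, in which the tool goes at most 41.7 mm and 7.16 degrees, less where a joint would pass 70% of its speed; a pose out of reach is approached as far as the arm can. A call with a number of a shift or a turn outside -1 to 1 is refused whole. A call with a gripper value outside its range is refused whole. The fingers move at their own pace and stop on an object; the grip force is fixed at half the most. Time passes only in rows, so rows that do not move let the fingers close. It gives the time, the measured TCP pose, the force, the opening and the grip force at its end, in the units of the state.
- ctrl.sense(): the state, without advancing time (a new reading comes with each control period).
- eyes.capture(name): name is "scene" or "top"; returns a dict with "image" (420x560x3 uint8, red, green, blue), "fx", "fy", "cx", "cy" (pixels), "D" ([k1, k2, p1, p2, k3] as OpenCV has them; the pictures are not rectified), "origin" and "attitude" of the camera in the world. Camera axes: x right, y up, looking along -z (the intrinsics and any distortion apply to the point x, -y, -z); pixel columns grow to the right and rows downward; lengths in m; the calibration is good to about 2 mm. A picture is of the moment at which its call begins. There is no depth.
- ctrl.job_done(): hands the job in; it is judged then, once.
Trained networks look in the newest picture that a camera, given by its name, has taken for a name from the list of things; names that differ only in an ending like _2 or _b are one class to them, and where a whole thing is asked for, a point or a joint stands for the part that bears it (a point fixed in the world has none). Each returns a list of dicts, best first, with "p" (0 to 1); they miss things now and then, are a little off and sometimes report something else, mostly with a low value. They report only what shows in the picture. A call takes as long as a camera call.
- eyes.search_frame(camera, name): "at" ([column, row] as shares, 0 to 1, of the picture: columns of its width, rows of its height, amid what is visible of it).
- eyes.regions_of(camera, name): "mask" (420x560 bool, what is visible of it) and "at" ([column, row] as shares, 0 to 1, of the picture: columns of its width, rows of its height, amid what is visible of it).
- eyes.landmark_of(camera, name): "at" ([column, row] as shares, 0 to 1, of the picture: columns of its width, rows of its height: a listed point, or the origin of a listed thing).
The state is a dict: "t": time; "qpos": joint angles; "joint_velocities": joint speeds; "effort": joint torques, N m; "ee_pos": TCP position; "tool_rot": TCP orientation; "wrist_force": force on the tool from outside, world axes, zero at the start; "ft_torque": the same for the moment, N m; "grip_width": opening from 0.0 (shut) to 1.0 (fully open); "finger_force": force on a finger pad.
Only numpy, scipy, OpenCV 4.12 (cv2) and the standard library are available. Lean on these libraries where they do the work, as an engineer would, in place of code of your own. Each camera call takes 0.05 s, during which the arm holds its last target. There are 200 camera calls.

## Working session

There is one attempt and no reset: what is moved stays moved. The work goes in short steps, Python scripts to look and compute and a tool call to move; the robot and the scene stay as the last step left them, time stands still between calls to the robot, and variables do not carry over. Pictures are saved under pics/ and viewed, at most 11 in all, crops included, and the job is handed in when it is done.

Besides the shell and the picture viewer there is one more tool, called by a JSON object that holds its "name" and its "arguments", one argument or row to a line. send_rows: Moves the arm, as the interface text tells. Shift numbers are shares of 20 cm and turn numbers shares of 2 pi rad, none past 1 either way. Its arguments: {"type":"object","properties":{"plan":{"type":"array"}},"required":["plan"]}

```bash
mkdir -p pics
cat > h.py <<'E'
import numpy as np, cv2
from scipy.spatial.transform import Rotation as R
from station import ctrl, eyes
def cam(n,save=None):
    c=eyes.capture(n)
    a=np.array(c["attitude"],float)
    c["R"]=a if a.shape==(3,3) else R.from_quat(a).as_matrix()
    c["K"]=np.array([[c["fx"],0,c["cx"]],[0,c["fy"],c["cy"]],[0,0,1]]);c["D"]=np.array(c["D"],float);c["o"]=np.array(c["origin"])
    if save: cv2.imwrite("pics/"+save,c["image"][:,:,::-1])
    return c
def ray(c,px):
    u=cv2.undistortPoints(np.array([[px]],float),c["K"],c["D"])[0,0]
    d=c["R"]@np.array([u[0],-u[1],-1]);return c["o"],d/np.linalg.norm(d)
def onz(c,px,z):
    o,d=ray(c,px);return o+d*(z-o[2])/d[2]
def proj(c,P):
    q=(np.atleast_2d(P)-c["o"])@c["R"]*[1,-1,-1]
    return cv2.projectPoints(q,np.zeros(3),np.zeros(3),c["K"],c["D"])[0][:,0]
def px(at): return np.array(at)*[560,420]
def tri(c1,p1,c2,p2):
    A=np.zeros((3,3));b=np.zeros(3)
    for c,p in((c1,p1),(c2,p2)):
        o,d=ray(c,p);M=np.eye(3)-np.outer(d,d);A+=M;b+=M@o
    return np.linalg.solve(A,b)
E
python3 - <<'E'
from h import *
s=cam("scene","s0.png");t=cam("top","t0.png")
print(s["o"],t["o"],s["fx"],t["fx"],s["attitude"],t["attitude"])
for n in["board","bar","groove","stop_face","stop_grip","sander","glue"]:
    for k,c in(("scene",s),("top",t)):
        print(n,k,[(np.round(px(d["at"]),1),round(d["p"],2)) for d in eyes.landmark_of(k,n)[:2]])
print(ctrl.sense())
E
```

```text
[ 0.95436133 -0.68307846  0.83722991] [0.40798354 0.00165021 1.1882514 ] 385.6941875788832 435.5816047944163 [0.37249201 0.0960031  0.21593308 0.89744415] [ 0.05201505 -0.06624193 -0.69752185  0.71159659]
board scene [(array([285.2, 138.4]), 0.62), (array([258.5, 219.3]), 0.56)]
board top [(array([274.6, 235.1]), 0.93)]
bar scene [(array([253.6, 205. ]), 0.64)]
bar top [(array([264. , 240.8]), 0.94), (array([318.9, 202.7]), 0.23)]
groove scene []
groove top [(array([271.9, 237.9]), 0.69)]
stop_face scene [(array([214.5, 237.8]), 0.94)]
stop_face top [(array([330.3, 257.5]), 0.77)]
stop_grip scene [(array([204.5, 234.9]), 0.89)]
stop_grip top [(array([341. , 260.3]), 0.71)]
sander scene [(array([296.1, 228.6]), 0.67)]
sander top [(array([276.9, 192.3]), 0.7)]
glue scene [(array([264.2, 254.7]), 0.82)]
glue top [(array([324.1, 204.1]), 0.46)]
{'t': 0.8, 'qpos': array([ 1.16102884e+00,  4.23083238e-01,  1.62990556e+00, -1.71553126e-05,
        1.08861206e+00, -1.89643016e-02]), 'joint_velocities': array([ 7.29002536e-04,  1.17196768e-03,  6.73928019e-04,  9.97813691e-05,
       -5.21424385e-04, -1.34314144e-03]), 'effort': array([ 5.55870301e-04, -5.57281208e+01, -2.82133698e+01,  1.87846144e-04,
        8.46139428e-04,  3.73020548e-08]), 'ee_pos': array([0.23803311, 0.57787368, 0.23132734]), 'tool_rot': array([ 1.94156597e-01,  9.80970548e-01, -5.62717643e-06,  6.55257266e-06]), 'wrist_force': array([-0.62119503,  0.66408529,  0.04091259]), 'ft_torque': array([-0.02828721,  0.02790784, -0.01889326]), 'finger_force': 0.0, 'grip_width': 1.0012909857205905}
```

View pics/s0.png

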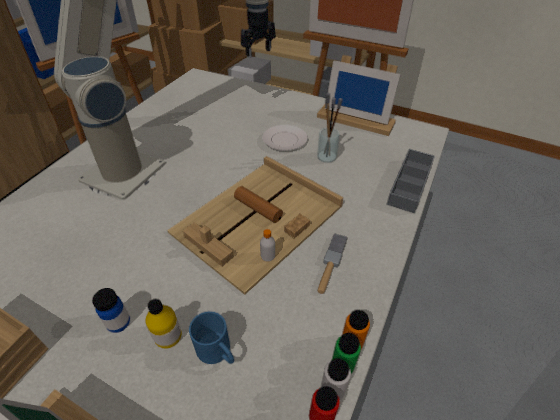

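View pics/t0.png

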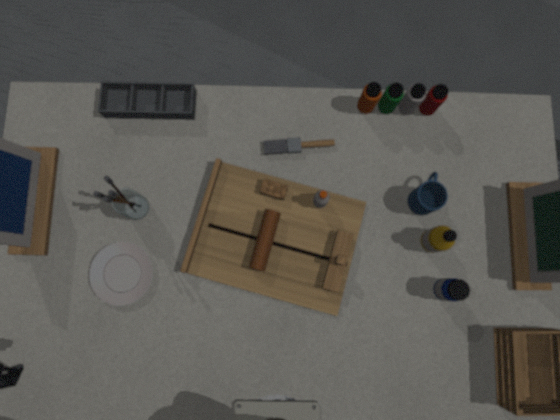

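Run:
```python
from h import *
s=cam("scene");t=cam("top")
m={}
for n,z in(("board",.012),("bar",.0345)):
    d=eyes.regions_of("top",n)[0];M=d["mask"].astype(np.uint8)
    cs,_=cv2.findContours(M,0,1);c=max(cs,key=cv2.contourArea)[:,0]
    W=np.array([onz(t,p,z)[:2] for p in c],np.float32)*1000
    r=cv2.minAreaRect(W);print(n,d["p"],r,np.round(cv2.boxPoints(r)))
for n in["bar","stop_face","stop_grip","sander","glue"]:
    a=eyes.landmark_of("scene",n);b=eyes.landmark_of("top",n)
    if a and b: print(n,np.round(tri(s,px(a[0]["at"]),t,px(b[0]["at"])),4))
    if b: print(onz(t,px(b[0]["at"]),dict(bar=.0345,stop_face=.0345,stop_grip=.067,sander=.012,glue=.012)[n]))
A=cv2.resize(s["image"][170:240,220:310],None,fx=6,fy=6,interpolation=2)[:420]
B=cv2.resize(t["image"][190:290,230:285],None,fx=4.2,fy=4.2,interpolation=2)
I=np.hstack([A,B])
I=np.clip(I.astype(float)*1.8,0,255).astype(np.uint8)
cv2.imwrite("pics/z0.png",I[:,:,::-1]);print(I.shape)
```

```text
Traceback (most recent call last):
IndexError: list index out of range
```

Run:
```python
from h import *
s=cam("scene")
for i in range(6):
    t=cam("top");D=eyes.regions_of("top","board")
    if D: break
for n,z in(("board",.012),("bar",.0345)):
    D=eyes.regions_of("top",n)
    if not D: print(n,"none");continue
    d=D[0];M=d["mask"].astype(np.uint8)
    cs,_=cv2.findContours(M,0,1);c=max(cs,key=cv2.contourArea)[:,0]
    W=np.array([onz(t,p,z)[:2] for p in c],np.float32)*1000
    r=cv2.minAreaRect(W);print(n,d["p"],r,np.round(cv2.boxPoints(r)))
print("manual",[np.round(onz(t,p,.012)*1000) for p in((365,208),(337,311),(182,270),(219,163))])
for n in["bar","stop_face","stop_grip","sander","glue"]:
    a=eyes.landmark_of("scene",n);b=eyes.landmark_of("top",n)
    if a and b: print(n,np.round(tri(s,px(a[0]["at"]),t,px(b[0]["at"])),4))
    if b: print(n,onz(t,px(b[0]["at"]),dict(bar=.0345,stop_face=.0345,stop_grip=.067,sander=.012,glue=.012)[n]))
A=cv2.resize(s["image"][170:240,220:310],None,fx=6,fy=6,interpolation=2)[:420]
B=cv2.resize(t["image"][190:290,230:285],None,fx=4.2,fy=4.2,interpolation=2)
I=np.hstack([A,B])
I=np.clip(I.astype(float)*1.8,0,255).astype(np.uint8)
cv2.imwrite("pics/z0.png",I[:,:,::-1]);print(I.shape)
```

```text
board 0.89 ((538.6028442382812, 12.781951904296875), (439.5185546875, 325.9457702636719), 75.52130126953125) [[ 326. -159.]
 [ 641. -241.]
 [ 751.  185.]
 [ 436.  266.]]
bar 0.97 ((524.3342895507812, 37.53759002685547), (46.78173065185547, 164.21002197265625), 75.78743743896484) [[439.  35.]
 [598.  -5.]
 [610.  40.]
 [450.  80.]]
manual [array([ 617., -236.,   12.]), array([ 339., -159.,   12.]), array([438., 256.,  12.]), array([735., 170.,  12.])]
bar [0.5214 0.0441 0.0187]
bar [0.51855831 0.04259631 0.0345    ]
stop_face [ 0.4717 -0.1294  0.0174]
stop_face [ 0.46959141 -0.12847739  0.0345    ]
stop_grip [ 0.4736 -0.1638  0.0644]
stop_grip [ 0.47287754 -0.16393845  0.067     ]
sander [ 0.6055 -0.0206  0.0865]
sander [0.65989087 0.01245756 0.012     ]
glue [ 0.6345 -0.1139  0.023 ]
glue [ 0.63249347 -0.11783842  0.012     ]
(420, 771, 3)
```

View pics/z0.png

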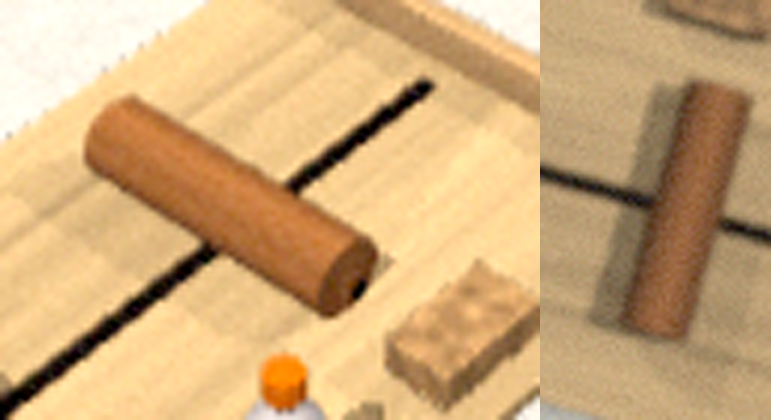

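```bash
cat >> h.py <<'E'
def axes(yaw): 
    return np.array([np.cos(yaw),np.sin(yaw),0]),np.array([-np.sin(yaw),np.cos(yaw),0])
def notch(c,pix,bar,yaw):
    ex,ey=axes(yaw);o,d=ray(c,pix);e=bar+.08*ex
    P=o+d*(((e-o)@ex)/(d@ex))-e
    return P@ey,P[2],np.degrees(np.arctan2(P@ey,P[2]))  # angle from up towards +y board
E
python3 - <<'E'
from h import *
t=cam("top");s=cam("scene")
yaws=[]
D=eyes.regions_of("scene","bar")
bar=np.array([.522,.040,.0345]);yaw=np.radians(-14.3)
def sil(c,b,yaw):
    ex,ey=axes(yaw);a=np.linspace(0,2*np.pi,60)
    P=np.array([b+k*.08*ex+.0225*(np.cos(q)*ey+np.sin(q)*np.array([0,0,1])) for k in(-1,1) for q in a])
    m=np.zeros((420*8,560*8),np.uint8);h=cv2.convexHull((proj(c,P)*8).astype(np.int32));cv2.fillPoly(m,[h],1);return cv2.resize(m.astype(np.float32),(560,420),interpolation=3)
ms=[(s,D[0]["mask"]),(t,eyes.regions_of("top","bar")[0]["mask"])]
from scipy.optimize import minimize
f=lambda v:sum(np.abs(sil(c,np.array([v[0],v[1],.0345]),v[2])-m).sum() for c,m in ms)
r=minimize(f,[.522,.04,yaw],method="Nelder-Mead",options=dict(initial_simplex=np.array([[.522,.04,yaw],[.53,.04,yaw],[.522,.048,yaw],[.522,.04,yaw+.05]]),maxiter=80))
print(r.x,np.degrees(r.x[2]),r.fun,[m.sum() for _,m in ms])
g=s["image"].sum(2).astype(float);sub=g[210:224,270:290];print(sub.astype(int))
w=np.clip(110-sub,0,None);yy,xx=np.mgrid[210:224,270:290];p=((w*xx).sum()/w.sum(),(w*yy).sum()/w.sum());print(p)
print(notch(s,p,np.array([r.x[0],r.x[1],.0345]),r.x[2]))
ex,ey=axes(r.x[2]);e=np.array([r.x[0],r.x[1],.0345])+.08*ex
print(proj(s,np.array([e+.019*(np.sin(q)*ey+np.cos(q)*np.array([0,0,1])) for q in np.radians(range(0,360,30))])).round(1))
E
```

```text
[ 0.52130725  0.03777918 -0.2555726 ] -14.643231322274831 164.5625 [np.int64(678), np.int64(1053)]
[[213 209 225 230 239 235 231 205 180 124 126 136 267 345 341 345 358 362
  366 362]
 [216 210 218 220 216 220 235 179 111 129 105 122 165 345 354 357 363 366
  360 358]
 [203 212 209 207 226 222 182 142 125 108 108 119 114 272 275 358 363 353
  355 362]
 [192 184 216 222 215 184 133 125 131 131 119 132 133 243 255 275 352 360
  358 347]
 [197 194 192 212 198 137 124 130 136 114 106 132 174 248 255 330 354 350
  349 341]
 [195 198 190 192 146 114 137 142 132 120 112 108 215 248 331 360 352 349
  337 342]
 [195 190 196 165 126 109 124 121 119  87  87 131 230 337 361 358 346 339
  347 347]
 [169 180 192 153 101 100 110 139 126  64  49 184 328 357 357 340 336 344
  354 362]
 [163 185 183 129 120 112 121 131  84  15  74 311 363 344 334 339 340 351
  347 358]
 [155 163 166  95 108 141 115 108  92  39 248 356 351 341 348 351 356 359
  362 361]
 [138 139 152 115  90 110 117 140 137 259 335 344 336 341 354 351 360 361
  365 359]
 [266 224 140 104  92 120 134 167 267 337 345 333 336 348 361 359 365 363
  338 306]
 [294 283 289 164 114 107 220 333 339 340 342 344 347 359 356 366 342 343
  273 324]
 [301 312 329 303 286 321 335 348 334 341 351 352 365 359 369 344 335 303
  275 304]]
(np.float64(278.32), np.float64(217.862))
(np.float64(0.007432771017102942), np.float64(-0.011478495798654037), np.float64(147.0753780627685))
[[276.6 211.9]
 [278.8 210.8]
 [280.4 211.2]
 [280.9 213. ]
 [280.3 215.7]
 [278.8 218.7]
 [276.7 221. ]
 [274.5 222.2]
 [272.9 221.8]
 [272.3 220. ]
 [272.8 217.2]
 [274.4 214.3]]
```

{"name": "send_rows", "arguments": {
  "plan": [
    [[0.0885,-0.169,0],[0,0,0.0027],1],
    [[0.0885,-0.169,0],[0,0,0.0027],1],
    [[0.0885,-0.169,0],[0,0,0.0027],1],
    [[0.0885,-0.169,0],[0,0,0.0027],1],
    [[0.0885,-0.169,0],[0,0,0.0027],1],
    [[0.0885,-0.169,0],[0,0,0.0027],1],
    [[0.0885,-0.169,0],[0,0,0.0027],1],
    [[0.0885,-0.169,0],[0,0,0.0027],1]
  ]
}}

```text
t: 2.57
ee_pos: [0.3802, 0.3059, 0.2316]
tool_rot: [0.127, 0.992, 0.0, 0.0]
wrist_force: [1.3, 0.8, 0.5]
grip_width: 0.999
finger_force: 0.0
```

{"name": "send_rows", "arguments": {
  "plan": [
    [[0.0885,-0.169,-0.06],[0,0,0],1],
    [[0.0885,-0.169,-0.06],[0,0,0],1],
    [[0.0885,-0.169,-0.06],[0,0,0],1],
    [[0.0885,-0.169,-0.06],[0,0,0],1],
    [[0.0885,-0.169,-0.06],[0,0,0],1],
    [[0.0885,-0.169,-0.06],[0,0,0],1],
    [[0.0885,-0.169,-0.06],[0,0,0],1],
    [[0.0885,-0.169,-0.06],[0,0,0],1]
  ]
}}

```text
t: 3.23
ee_pos: [0.522, 0.0352, 0.1349]
tool_rot: [0.127, 0.992, 0.0, 0.0]
wrist_force: [0.4, 0.4, 0.2]
grip_width: 0.999
finger_force: 0.0
```

{"name": "send_rows", "arguments": {
  "plan": [
    [[0,0.004,-0.113],[0,0,0],1],
    [[0,0.004,-0.113],[0,0,0],1],
    [[0,0.004,-0.113],[0,0,0],1],
    [[0,0,-0.113],[0,0,0],1],
    [[0,0,-0.113],[0,0,0],1],
    [[0,0,0],[0,0,0],0.68],
    [[0,0,0],[0,0,0],0.68],
    [[0,0,0],[0,0,0],0.68]
  ]
}}

```text
t: 3.9
ee_pos: [0.5219, 0.0395, 0.0232]
tool_rot: [0.127, 0.992, 0.0, 0.0]
wrist_force: [0.1, -0.3, -0.1]
grip_width: 0.681
finger_force: 0.0
```

Run:
```python
from h import *
s=cam("scene","s1.png");t=cam("top")
q=ctrl.sense();print(q["ee_pos"],q["wrist_force"],q["finger_force"],q["grip_width"])
A=cv2.resize(s["image"][150:250,200:310],None,fx=4.2,fy=4.2,interpolation=2)
B=cv2.resize(t["image"][190:290,220:295],None,fx=4.2,fy=4.2,interpolation=2)
I=np.clip(np.hstack([A,B]).astype(float)*1.6,0,255).astype(np.uint8)
cv2.imwrite("pics/z1.png",I[:,:,::-1])
```

```text
[0.52239786 0.03958782 0.02377613] [0.69429382 0.09695641 0.21615154] 0.0 0.674755437633819
```

View pics/z1.png

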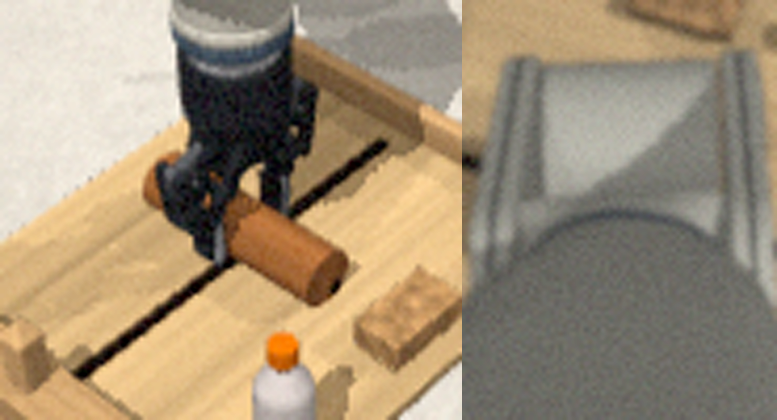

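{"name": "send_rows", "arguments": {
  "plan": [
    [[-0.006,-0.024,0],[0,0,0],0.68],
    [[-0.006,-0.024,0],[0,0,0],0.68],
    [[-0.006,-0.024,0],[0,0,0],0.68],
    [[-0.006,-0.024,0],[0,0,0],0.68],
    [[-0.006,-0.024,0],[0,0,0],0.68],
    [[-0.006,-0.024,0],[0,0,0],0.68],
    [[-0.006,-0.024,0],[0,0,0],0.68],
    [[-0.006,-0.024,0],[0,0,0],0.68]
  ]
}}

```text
t: 4.67
ee_pos: [0.5115, 0.0005, 0.0223]
tool_rot: [0.127, 0.992, -0.0, -0.0]
wrist_force: [-0.6, -0.6, -0.3]
grip_width: 0.68
finger_force: 0.1
```

{"name": "send_rows", "arguments": {
  "plan": [
    [[-0.003,-0.012,0],[0,0,0],0.68],
    [[0,0,0],[0,0,0],0.68],
    [[0,0,0],[0,0,0],0.68]
  ]
}}

```text
t: 4.92
ee_pos: [0.511, -0.0015, 0.0223]
tool_rot: [0.127, 0.992, 0.0, -0.0]
wrist_force: [-0.8, 0.1, -0.2]
grip_width: 0.681
finger_force: 0.0
```

Run:
```python
from h import *
s=cam("scene");t=cam("top")
q=ctrl.sense();print(q["t"],q["ee_pos"],q["wrist_force"],q["finger_force"],q["grip_width"])
for k,c in(("scene",s),("top",t)):
    for n in("bar","groove"):print(k,n,[(np.round(px(d["at"]),1),onz(c,px(d["at"]),.0345).round(4),round(d["p"],2)) for d in eyes.landmark_of(k,n)[:2]])
A=cv2.resize(s["image"][170:270,180:290],None,fx=4.2,fy=4.2,interpolation=2)
B=cv2.resize(t["image"][190:290,235:310],None,fx=4.2,fy=4.2,interpolation=2)
I=np.clip(np.hstack([A,B]).astype(float)*1.6,0,255).astype(np.uint8)
cv2.imwrite("pics/z2.png",I[:,:,::-1])
```

```text
5.0167 [ 0.51109436 -0.0012082   0.02227807] [-0.31657399 -0.05637274 -0.1594252 ] 0.0 0.6815248947222825
scene bar [(array([247.8, 212.4]), array([ 0.5152, -0.0055,  0.0345]), 0.72)]
scene groove [(array([245.9, 212.6]), array([ 0.5106, -0.0088,  0.0345]), 0.63)]
top bar [(array([138.4, 209.5]), array([0.5958, 0.3773, 0.0345]), 0.35), (array([321. , 203.6]), array([ 0.6226, -0.1122,  0.0345]), 0.31)]
top groove []
```

View pics/z2.png

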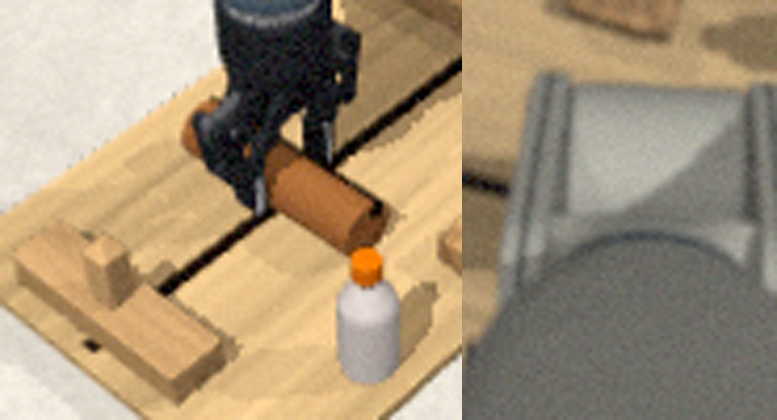

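```bash
cat >> h.py <<'E'
def meas(c,bar0,yaw,win):
    # dark centroid within window (c0,r0,c1,r1)
    g=c["image"].sum(2).astype(float);c0,r0,c1,r1=win;sub=g[r0:r1,c0:c1]
    w=np.clip(95-sub,0,None);yy,xx=np.mgrid[r0:r1,c0:c1];return (w*xx).sum()/w.sum(),(w*yy).sum()/w.sum()
E
python3 - <<'E'
from h import *
s=cam("scene")
yaw=-.2556;ex,ey=axes(yaw);b0=np.array([.5213,.0378,.0345])
p=meas(s,b0,yaw,(262,213,276,226));print(p)
print(s["image"].sum(2)[214:226,260:276])
for d in(.038,.041,.044,.047,.050):
    b=b0-d*ey;print(d,b,np.round(notch(s,p,b,yaw),4),136-np.degrees(d/.0225), proj(s,[b+.08*ex]), proj(s,[b+.08*ex-ey*.0225]),proj(s,[b+.08*ex+ey*.0225]))
E
```

```text
(np.float64(266.75875), np.float64(218.33625))
[[173  64  17 134 256 360 357 356 349 366 368 363 366 370 365 357]
 [215 176 119  48 110 206 301 356 363 355 369 372 370 367 357 350]
 [210 225 202 181  67  35 144 216 316 370 369 370 362 355 359 347]
 [213 209 203 191 188 135  56  76 159 257 363 367 356 350 346 335]
 [227 223 219 209 215 207 178 103  29  82 234 353 357 335 334 336]
 [231 215 211 218 220 217 209 134  38   0 117 238 339 333 332 345]
 [224 220 222 235 223 208 156 101  31  44 111 155 266 332 340 358]
 [230 223 220 229 222 148 117  41   7  79 126 111 223 268 289 296]
 [211 215 217 220 182 128 148  73  92 111 132 134 242 260 259 347]
 [211 206 218 186 134 119 131 115 144 117  99 141 258 264 345 372]
 [212 204 210 126 113 123 139 143 136 129 111 216 258 257 374 371]
 [203 204 172 121 131 130 122 116 137 112 155 253 341 343 365 354]]
0.038 [0.51169261 0.00103455 0.0345    ] [-3.9000e-03  2.4700e-02 -8.9349e+00] 39.23379460012764 [[267.84888978 223.61262308]] [[262.49334458 227.95432045]] [[273.09242135 219.36129365]]
0.041 [ 0.51093414 -0.00186798  0.0345    ] [-9.0000e-04  2.4700e-02 -2.0445e+00] 31.59435733171665 [[267.1413509  224.18624522]] [[261.77065543 228.54016388]] [[272.39965424 219.92299756]]
0.044 [ 0.51017566 -0.00477052  0.0345    ] [2.1000e-03 2.4700e-02 4.9053e+00] 23.95492006330568 [[266.43181404 224.76147923]] [[261.04591722 229.12766004]] [[271.70493915 220.48627328]]
0.047 [ 0.50941718 -0.00767305  0.0345    ] [5.1000e-03 2.4700e-02 1.1714e+01] 16.31548279489469 [[265.72027242 225.3383305 ]] [[260.31912309 229.71681443]] [[271.00826948 221.0511261 ]]
0.05 [ 0.5086587  -0.01057559  0.0345    ] [8.10000e-03 2.47000e-02 1.82043e+01] 8.676045526483719 [[265.00671929 225.91680446]] [[259.59026611 230.30763257]] [[270.30963858 221.61756133]]
```

{"name": "send_rows", "arguments": {
  "plan": [
    [[-0.004,-0.015,0],[0,0,0],0.68],
    [[-0.004,-0.015,0],[0,0,0],0.68],
    [[-0.004,-0.015,0],[0,0,0],0.66],
    [[-0.004,-0.015,0],[0,0,0],0.64],
    [[0,0,0],[0,0,0],0.61],
    [[0,0,0],[0,0,0],0.58],
    [[0,0,0],[0,0,0],0.56],
    [[0,0,0],[0,0,0],0.55]
  ]
}}

```text
t: 5.93
ee_pos: [0.5079, -0.0133, 0.0223]
tool_rot: [0.127, 0.992, -0.0, 0.0]
wrist_force: [-0.1, 0.3, 0.2]
grip_width: 0.552
finger_force: 0.0
```

{"name": "send_rows", "arguments": {
  "plan": [
    [[0,0,0],[0,0,0],0.55],
    [[0,0,0],[0,0,0],0.55],
    [[0,0,0],[0,0,0],0.58],
    [[0,0,0],[0,0,0],0.62],
    [[0,0,0],[0,0,0],0.68]
  ]
}}

```text
t: 6.35
ee_pos: [0.5078, -0.0133, 0.0223]
tool_rot: [0.127, 0.992, -0.0, -0.0]
wrist_force: [-0.2, 0.2, -0.8]
grip_width: 0.68
finger_force: 0.0
```

Run:
```python
from h import *
s=cam("scene")
q=ctrl.sense();print(q["t"],q["ee_pos"],q["wrist_force"],q["finger_force"],q["grip_width"])
yaw=-.2556;ex,ey=axes(yaw);tc=np.array([q["ee_pos"][0],q["ee_pos"][1],.0345]);print("d",(np.array([.5213,.0378,.0345])-tc)@ey)
for k in("bar","groove"):print(k,[(onz(s,px(d["at"]),.0345).round(4),round(d["p"],2)) for d in eyes.landmark_of("scene",k)[:2]])
A=cv2.resize(s["image"][185:255,200:285],None,fx=8,fy=8,interpolation=2)
I=np.clip(A.astype(float)*1.6,0,255).astype(np.uint8)
cv2.imwrite("pics/z3.png",I[:,:,::-1])
```

```text
6.4 [ 0.50783987 -0.0132921   0.02231394] [-0.12218453 -0.20634184 -0.86021311] 0.0 0.6782678272591024
d 0.05283527594450155
bar [(array([ 0.5179, -0.0186,  0.0345]), 0.65)]
groove [(array([ 0.5062, -0.0073,  0.0345]), 0.45)]
```

View pics/z3.png

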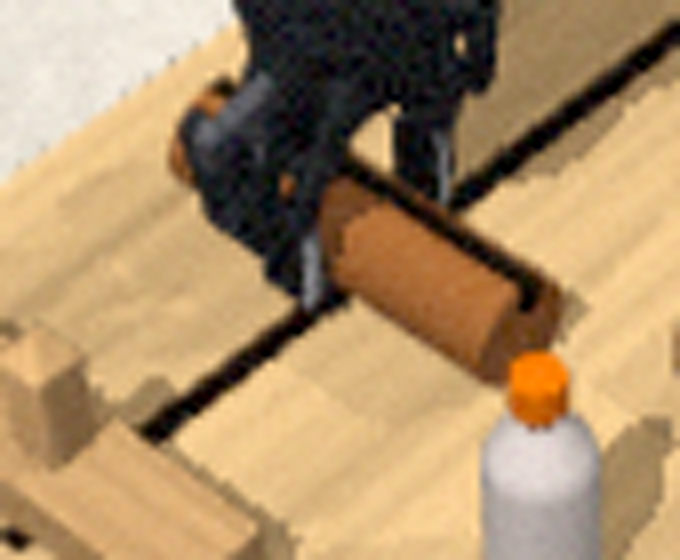

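{"name": "send_rows", "arguments": {
  "plan": [
    [[0,0,0.02],[0,0,0],0.8],
    [[0,0,0.07],[0,0,0],0.8],
    [[0,0,0.15],[0,0,0],0.7],
    [[0,0,0.19],[0,0,0],0.5],
    [[0,0,0.19],[0,0,0],0.3],
    [[-0.02,-0.1,0],[0,0,0],0],
    [[-0.04,-0.17,0],[0,0,0],0],
    [[-0.04,-0.17,0],[0,0,0],0]
  ]
}}

```text
t: 7.17
ee_pos: [0.4883, -0.1017, 0.1478]
tool_rot: [0.126, 0.992, -0.0, 0.001]
wrist_force: [0.5, -0.3, -0.6]
grip_width: 0.009
finger_force: 0.0
```

{"name": "send_rows", "arguments": {
  "plan": [
    [[-0.04,-0.17,0],[0,0,0],0],
    [[-0.04,-0.17,0],[0,0,0],0],
    [[-0.04,-0.17,0],[0,0,0],0],
    [[0,0,0],[0,0,0],0],
    [[0,0,0],[0,0,0],0]
  ]
}}

```text
t: 7.58
ee_pos: [0.4634, -0.2048, 0.1466]
tool_rot: [0.129, 0.992, -0.0, 0.0]
wrist_force: [0.2, -0.2, -0.4]
grip_width: 0.001
finger_force: 0.0
```

Run:
```python
from h import *
s=cam("scene");t=cam("top")
q=ctrl.sense();print(q["t"],q["ee_pos"],q["grip_width"])
for n,z in(("bar",.0345),("groove",.0345),("stop_face",.0345),("stop_grip",.067)):
  for k,c in(("scene",s),("top",t)):print(n,k,[(onz(c,px(d["at"]),z).round(4),px(d["at"]).round(1),round(d["p"],2)) for d in eyes.landmark_of(k,n)[:2]])
A=cv2.resize(s["image"][170:260,190:290],None,fx=4.6,fy=4.6,interpolation=2)
B=cv2.resize(t["image"][195:285,250:320],None,fx=4.6,fy=4.6,interpolation=2)
I=np.clip(np.hstack([A,B]).astype(float)*1.6,0,255).astype(np.uint8)
cv2.imwrite("pics/z4.png",I[:,:,::-1])
```

```text
7.6833 [ 0.46364413 -0.20292215  0.14637649] 0.0020032397185867465
bar scene [(array([ 0.4865, -0.1297,  0.0345]), array([216.6, 237.4]), 0.48)]
bar top []
groove scene [(array([ 0.5133, -0.0172,  0.0345]), array([245.3, 214.7]), 0.66), (array([ 0.6521, -0.4029,  0.0345]), array([212.3, 345.9]), 0.54)]
groove top [(array([ 0.515 , -0.019 ,  0.0345]), array([285.7, 242.7]), 0.66)]
stop_face scene [(array([ 0.4787, -0.1336,  0.0345]), array([213.5, 237.4]), 0.7)]
stop_face top [(array([ 0.47  , -0.1372,  0.0345]), array([330.1, 260.6]), 0.64)]
stop_grip scene [(array([ 0.4769, -0.1555,  0.067 ]), array([207. , 234.6]), 0.87)]
stop_grip top [(array([ 0.4682, -0.1586,  0.067 ]), array([339.9, 260.8]), 0.97)]
```

View pics/z4.png

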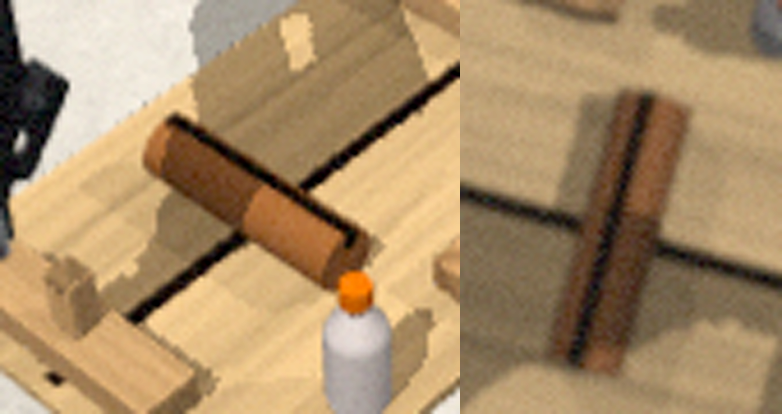

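```bash
cat >> h.py <<'E'
def sil(c,b,yaw):
    ex,ey=axes(yaw);a=np.linspace(0,2*np.pi,60)
    P=np.array([b+k*.08*ex+.0225*(np.cos(q)*ey+np.sin(q)*np.array([0,0,1])) for k in(-1,1) for q in a])
    m=np.zeros((420*8,560*8),np.uint8);h=cv2.convexHull((proj(c,P)*8+4).astype(np.int32));cv2.fillPoly(m,[h],1);return cv2.resize(m.astype(np.float32),(560,420),interpolation=3)
def barfit(ms,x0):
    from scipy.optimize import minimize
    f=lambda v:sum(np.abs(sil(c,np.array([v[0],v[1],.0345]),v[2])-m).sum() for c,m in ms)
    x0=np.array(x0);r=minimize(f,x0,method="Nelder-Mead",options=dict(initial_simplex=np.array([x0,x0+[.008,0,0],x0+[0,.008,0],x0+[0,0,.05]]),maxiter=80))
    return r.x,r.fun
def groove(c,v):
    # best angle: darkest predicted line
    b=np.array([v[0],v[1],.0345]);ex,ey=axes(v[2]);g=c["image"].sum(2).astype(np.float32)
    best=[]
    for a in range(-60,61,1):
        q=np.radians(a);P=np.array([b+x*ex+.0215*(np.sin(q)*ey+np.cos(q)*np.array([0,0,1])) for x in np.linspace(-.07,.07,60)])
        p=proj(c,P).astype(np.float32);best.append(cv2.remap(g,p[None,:,0],p[None,:,1],1).mean())
    best=np.array(best);k=best<(best.min()+25);return np.arange(-60,61)[k],best.min()
E
python3 - <<'E'
from h import *
s=cam("scene");t=cam("top")
for n,c in(("top",t),("scene",s)):
    D=eyes.regions_of(n,"bar")
    if not D: print(n,"no mask");continue
    m=D[0]["mask"];v,f=barfit([(c,m)],[.512,-.014,-.2556]);print(n,D[0]["p"],m.sum(),v.round(4),f,*[groove(x,v) for x in(t,s)])
v=[.5082,-.0133,-.2556];print([groove(x,v) for x in(t,s)])
E
```

```text
top 0.88 1093 [ 0.5097 -0.0157 -0.2352] 68.171875 (array([ 7,  8,  9, 10, 11, 12, 13, 14, 15, 16, 17, 18, 19, 20, 21, 22, 23]), np.float32(51.52002)) (array([17, 18, 19, 20, 21, 22, 23, 24, 25, 26, 27, 28, 29, 30, 31, 32, 33,
       34, 35, 36, 37, 38, 39, 40, 41]), np.float32(31.833317))
scene 0.62 806 [ 0.5069 -0.011  -0.2562] 86.046875 (array([-3, -2, -1,  0,  1,  2,  3,  4,  5,  6,  7,  8,  9, 10, 11, 12]), np.float32(49.80672)) (array([ 6,  7,  8,  9, 10, 11, 12, 13, 14, 15, 16, 17, 18, 19, 20]), np.float32(31.773096))
[(array([ 2,  3,  4,  5,  6,  7,  8,  9, 10, 11, 12, 13, 14, 15, 16, 17, 18]), np.float32(49.999706)), (array([11, 12, 13, 14, 15, 16, 17, 18, 19, 20, 21, 22, 23, 24, 25, 26, 27,
       28, 29]), np.float32(31.07907))]
```

{"name": "send_rows", "arguments": {
  "plan": [
    [[0.0357,0.154,0],[0,0,0],1],
    [[0.0357,0.154,0],[0,0,0],1],
    [[0.0357,0.154,0],[0,0,0],1],
    [[0.0357,0.154,0],[0,0,0],1],
    [[0.0357,0.154,0],[0,0,0],1],
    [[0.0355,0.1515,0],[0,0,0],1],
    [[0,0,0],[0,0,0],1],
    [[0,0,0],[0,0,0],1]
  ]
}}

```text
t: 8.95
ee_pos: [0.5069, -0.0177, 0.1463]
tool_rot: [0.126, 0.992, -0.0, 0.0]
wrist_force: [-0.5, -0.7, -0.5]
grip_width: 0.998
finger_force: 0.0
```

{"name": "send_rows", "arguments": {
  "plan": [
    [[-0.001,-0.005,-0.155],[0,0,0],1],
    [[0,0,-0.155],[0,0,0],1],
    [[0,0,-0.155],[0,0,0],1],
    [[0,0,-0.155],[0,0,0],0.9],
    [[0,0,0],[0,0,0],0.75],
    [[0,0,0],[0,0,0],0.68],
    [[0,0,0],[0,0,0],0.64],
    [[0,0,0],[0,0,0],0.62]
  ]
}}

```text
t: 9.62
ee_pos: [0.5078, -0.0205, 0.0242]
tool_rot: [0.127, 0.992, 0.0, 0.002]
wrist_force: [-0.1, -0.2, -0.8]
grip_width: 0.621
finger_force: 0.0
```

{"name": "send_rows", "arguments": {
  "plan": [
    [[0,0,0],[0,0,0],0.6],
    [[0,0,0],[0,0,0],0.58],
    [[0,0,0],[0,0,0],0.56],
    [[0,0,0],[0,0,0],0.55],
    [[0,0,0],[0,0,0],0.55],
    [[0,0,0],[0,0,0],0.55],
    [[0,0,0],[0,0,0],0.58],
    [[0,0,0],[0,0,0],0.65]
  ]
}}

```text
t: 10.28
ee_pos: [0.5064, -0.02, 0.0223]
tool_rot: [0.127, 0.992, -0.0, -0.0]
wrist_force: [0.5, 0.1, 0.3]
grip_width: 0.646
finger_force: 0.0
```

{"name": "send_rows", "arguments": {
  "plan": [
    [[0,0,0.02],[0,0,0],0.8],
    [[0,0,0.07],[0,0,0],0.8],
    [[0,0,0.15],[0,0,0],0.7],
    [[0,0,0.19],[0,0,0],0.5],
    [[0,0,0.19],[0,0,0],0.3],
    [[-0.02,-0.1,0],[0,0,0],0],
    [[-0.04,-0.17,0],[0,0,0],0],
    [[-0.04,-0.17,0],[0,0,0],0]
  ]
}}

```text
t: 10.95
ee_pos: [0.4869, -0.1085, 0.1477]
tool_rot: [0.126, 0.992, -0.0, 0.001]
wrist_force: [0.1, -0.1, -1.1]
grip_width: 0.007
finger_force: 0.0
```

{"name": "send_rows", "arguments": {
  "plan": [
    [[-0.04,-0.17,0],[0,0,0],0],
    [[-0.04,-0.17,0],[0,0,0],0],
    [[-0.04,-0.15,0],[0,0,0],0],
    [[0,0,0],[0,0,0],0],
    [[0,0,0],[0,0,0],0]
  ]
}}

```text
t: 11.37
ee_pos: [0.4619, -0.2074, 0.1465]
tool_rot: [0.129, 0.992, 0.0, 0.0]
wrist_force: [-0.1, 0.9, -0.4]
grip_width: 0.002
finger_force: 0.0
```

```bash
cat > m.py <<'E'
from h import *
s=cam("scene");t=cam("top")
q=ctrl.sense();print(q["t"],q["ee_pos"],q["grip_width"])
for n,c in(("top",t),("scene",s)):
    D=eyes.regions_of(n,"bar")
    if not D: print(n,"no mask");continue
    m=D[0]["mask"];v,f=barfit([(c,m)],[.508,-.018,-.2556]);g=groove(c,v);print(n,D[0]["p"],m.sum(),v.round(4),f,g[0].mean(),g[1])
for n,z in(("stop_face",.0345),("stop_grip",.067)):
  for k,c in(("scene",s),("top",t)):print(n,k,[(onz(c,px(d["at"]),z).round(4),round(d["p"],2)) for d in eyes.landmark_of(k,n)[:1]])
A=cv2.resize(s["image"][170:260,190:290],None,fx=4.6,fy=4.6,interpolation=2)
B=cv2.resize(t["image"][205:295,270:350],None,fx=4.2,fy=4.6,interpolation=2)
I=np.clip(np.hstack([A,B]).astype(float)*1.6,0,255).astype(np.uint8)
import sys
cv2.imwrite("pics/%s.png"%sys.argv[1],I[:,:,::-1])
E
python3 m.py z5
```

```text
11.4667 [ 0.46228421 -0.20564182  0.14633919] 0.0024523606339397724
top no mask
scene 0.57 782 [ 0.5054 -0.018  -0.2565] 48.5 -6.0 24.653597
stop_face scene [(array([ 0.4774, -0.1381,  0.0345]), 0.65)]
stop_face top [(array([ 0.4722, -0.1448,  0.0345]), 0.86)]
stop_grip scene [(array([ 0.4736, -0.1635,  0.067 ]), 0.66)]
stop_grip top [(array([ 0.4733, -0.1577,  0.067 ]), 0.56)]
```

View pics/z5.png

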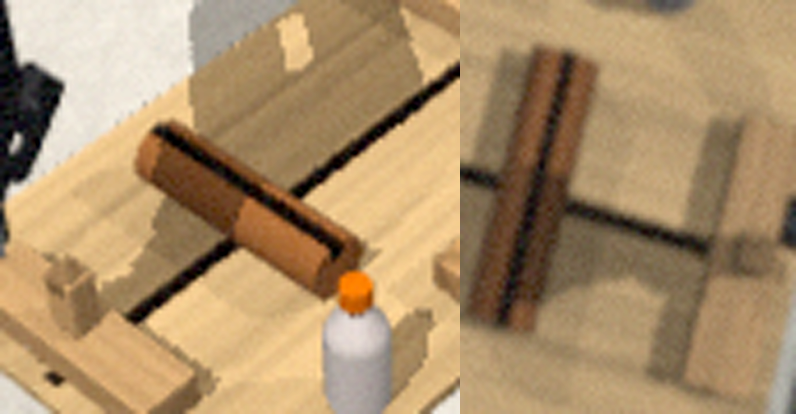

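{"name": "send_rows", "arguments": {
  "plan": [
    [[0,0,-0.118],[0,0,0],0],
    [[0,0,-0.118],[0,0,0],0],
    [[0,0,-0.118],[0,0,0],0],
    [[0,0,-0.118],[0,0,0],0],
    [[0,0,0],[0,0,0],0],
    [[0.0126,0.0484,0],[0,0,0],0],
    [[0.0126,0.0484,0],[0,0,0],0],
    [[0.0126,0.0484,0],[0,0,0],0]
  ]
}}

```text
t: 12.43
ee_pos: [0.4711, -0.1763, 0.0532]
tool_rot: [0.127, 0.992, -0.0, 0.001]
wrist_force: [-1.4, -3.5, -3.5]
grip_width: 0.001
finger_force: 1.8
```

{"name": "send_rows", "arguments": {
  "plan": [
    [[0.0126,0.0484,0],[0,0,0],0],
    [[0.0126,0.0484,0],[0,0,0],0],
    [[0.0126,0.0484,0],[0,0,0],0],
    [[0.0126,0.0484,0],[0,0,0],0],
    [[0.0126,0.0484,0],[0,0,0],0],
    [[0.0126,0.0484,0],[0,0,0],0],
    [[0,0,0],[0,0,0],0]
  ]
}}

```text
t: 13.02
ee_pos: [0.4854, -0.117, 0.0519]
tool_rot: [0.127, 0.992, 0.0, -0.0]
wrist_force: [0.8, 0.8, 0.6]
grip_width: 0.004
finger_force: 0.0
```

```bash
python3 m.py z6
```

```text
13.1167 [ 0.48468796 -0.1180206   0.05162694] -0.0011059914421422154
top 0.96 1063 [ 0.5085 -0.0219 -0.2486] 46.625 -6.5 56.4048
scene 0.64 596 [ 0.5069 -0.0191 -0.255 ] 223.328125 -4.5 34.35679
stop_face scene [(array([ 0.5066, -0.0751,  0.0345]), 0.6)]
stop_face top []
stop_grip scene [(array([ 0.4918, -0.102 ,  0.067 ]), 0.8)]
stop_grip top []
```

View pics/z6.png

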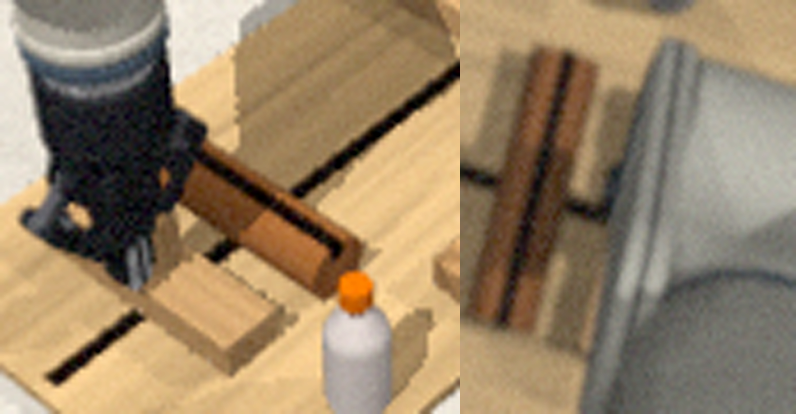

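{"name": "send_rows", "arguments": {
  "plan": [
    [[0.0126,0.0484,0],[0,0,0],0],
    [[0.0088,0.0339,0],[0,0,0],0],
    [[0.005,0.0194,0],[0,0,0],0],
    [[0,0,0],[0,0,0],0],
    [[0,0,0],[0,0,0],0]
  ]
}}

```text
t: 13.83
ee_pos: [0.4906, -0.0979, 0.0519]
tool_rot: [0.127, 0.992, 0.0, 0.0]
wrist_force: [0.9, 0.1, -0.8]
grip_width: -0.0
finger_force: 0.0
```

```bash
sed -i 's/170:260,190:290/190:250,200:290/;s/fx=4.6,fy=4.6,interpolation=2)$/fx=6.9,fy=6.9,interpolation=2)/;s/np.hstack(\[A,B\])/A/' m.py; python3 m.py z7
```

```text
13.9333 [ 0.49052509 -0.09832609  0.05196856] -0.0007945370756255658
top 0.92 967 [ 0.5091 -0.0221 -0.2683] 90.9375 -6.5 61.86896
scene 0.74 545 [ 0.5086 -0.0176 -0.2783] 276.578125 -7.5 31.63011
stop_face scene [(array([ 0.5036, -0.0488,  0.0345]), 0.94)]
stop_face top []
stop_grip scene [(array([ 0.4971, -0.0665,  0.067 ]), 0.66)]
stop_grip top []
```

View pics/z7.png

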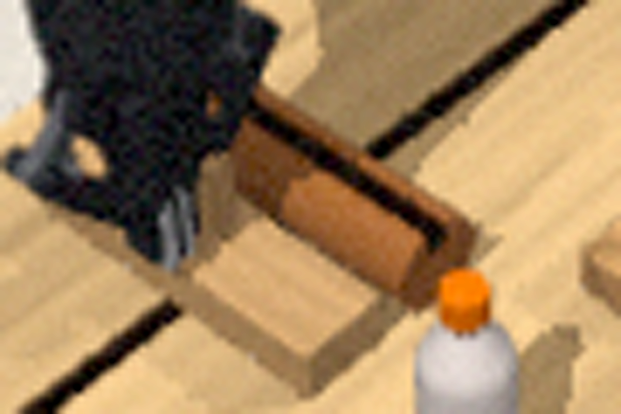

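Run:
```python
from h import *
s=cam("scene");ex,ey=axes(-.2556)
print("bar",np.array([.5064,-.02,0])@ey)
for p in((265,222),(385,292),(195,278),(305,352)):
    w=onz(s,(200+p[0]/6.9-.5,190+p[1]/6.9-.5),.042);print(p,w.round(4),(w@ey).round(4))
```

```text
bar 0.10868083125243559
(265, 222) [ 0.5127 -0.0571  0.042 ] 0.0744
(385, 292) [ 0.5759 -0.0688  0.042 ] 0.079
(195, 278) [ 0.5034 -0.0969  0.042 ] 0.0335
(305, 352) [ 0.5632 -0.1109  0.042 ] 0.035
```

{"name": "send_rows", "arguments": {
  "plan": [
    [[0.0013,0.0048,0],[0,0,0],0],
    [[0.0013,0.0048,0],[0,0,0],0],
    [[0.0013,0.0048,0],[0,0,0],0],
    [[0.0013,0.0048,0],[0,0,0],0],
    [[0.0013,0.0048,0],[0,0,0],0],
    [[0.0013,0.0048,0],[0,0,0],0],
    [[0.0013,0.0048,0],[0,0,0],0]
  ]
}}

```text
t: 14.87
ee_pos: [0.4922, -0.0918, 0.0519]
tool_rot: [0.127, 0.992, -0.0, -0.0]
wrist_force: [-0.8, -2.3, 0.3]
grip_width: -0.001
finger_force: 1.3
```

{"name": "send_rows", "arguments": {
  "plan": [
    [[-0.005,-0.02,0],[0,0,0],0],
    [[-0.02,-0.08,0],[0,0,0],0],
    [[-0.02,-0.1,0.1],[0,0,0],0],
    [[-0.03,-0.15,0.15],[0,0,0],0],
    [[-0.03,-0.15,0.15],[0,0,0],0],
    [[0,-0.17,0.1],[0,0,0],0],
    [[0,-0.17,0],[0,0,0],0],
    [[0,0,0],[0,0,0],0]
  ]
}}

```text
t: 15.53
ee_pos: [0.4733, -0.2639, 0.1527]
tool_rot: [0.129, 0.992, -0.002, 0.003]
wrist_force: [0.5, -0.4, 0.4]
grip_width: 0.002
finger_force: 0.0
```

```bash
sed -i 's/\*1.6/*1.0/;s/A.astype/np.hstack([cv2.resize(A,(450,414)),cv2.resize(B,(340,414))]).astype/;s/\*1.0,0/*1.6,0/' m.py; python3 m.py z8
```

```text
15.6333 [ 0.47132214 -0.25931833  0.15045336] 0.001567646487633726
top 0.9 1022 [ 0.5089 -0.0226 -0.2615] 57.046875 -5.0 52.815285
scene 0.64 721 [ 0.5049 -0.0152 -0.2687] 102.609375 -12.5 20.993017
stop_face scene [(array([ 0.5173, -0.0411,  0.0345]), 0.63)]
stop_face top [(array([ 0.4962, -0.0423,  0.0345]), 0.76)]
stop_grip scene [(array([ 0.4889, -0.0658,  0.067 ]), 0.93)]
stop_grip top [(array([ 0.498 , -0.0777,  0.067 ]), 0.86)]
```

View pics/z8.png

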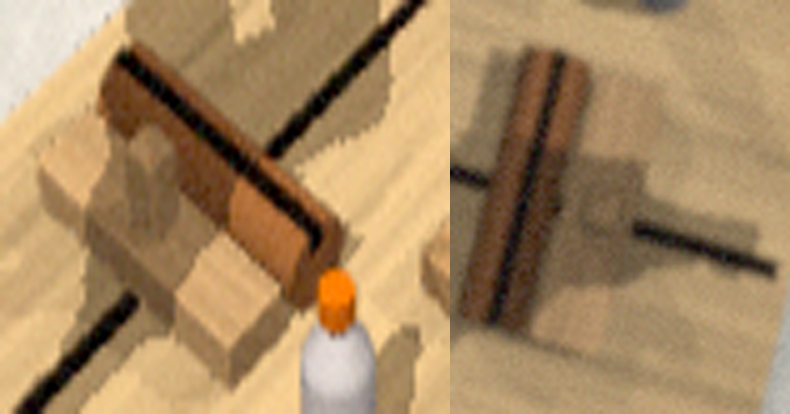

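Run:
```python
from h import *
s=cam("scene");t=cam("top");ex,ey=axes(-.2556)
for p in((228,238),(280,285),(175,292),(230,340),(40,168),(80,120)):
    w=onz(s,(200+p[0]/5-.5,190+p[1]/6.9-.5),.042);print(p,w.round(4),(w@ey).round(4))
g=t["image"].astype(np.float32)
c=np.array([.5064,-.02,0]);xr=c@ex
for x0,x1 in((-.075,-.03),(.05,.075)):
  print(x0)
  for y in np.arange(.03,.135,.003):
    P=np.array([(xr+x)*ex+y*ey+[0,0,.042] for x in np.linspace(x0,x1,20)]);p=proj(t,P).astype(np.float32)
    print(round(y,3),cv2.remap(g,p[None,:,0],p[None,:,1],1).mean((0,1)).round().astype(int),end=";")
```

```text
(228, 238) [ 0.5356 -0.0557  0.042 ] 0.0815
(280, 285) [ 0.5746 -0.0652  0.042 ] 0.0822
(175, 292) [ 0.5242 -0.0949  0.042 ] 0.0407
(230, 340) [ 0.5644 -0.1033  0.042 ] 0.0428
(40, 168) [ 0.4169 -0.07    0.042 ] 0.0377
(80, 120) [ 0.4219 -0.035   0.042 ] 0.0728
-0.075
0.03 [102  86  64];0.033 [99 84 62];0.036 [98 82 60];0.039 [101  83  60];0.042 [104  85  62];0.045 [102  83  60];0.048 [101  82  59];0.051 [101  82  59];0.054 [100  81  59];0.057 [99 80 58];0.06 [95 77 56];0.063 [92 75 54];0.066 [94 76 55];0.069 [93 75 54];0.072 [92 74 54];0.075 [92 74 55];0.078 [85 70 51];0.081 [72 59 43];0.084 [59 47 34];0.087 [49 35 23];0.09 [47 31 19];0.093 [50 33 22];0.096 [50 34 21];0.099 [43 29 20];0.102 [28 21 15];0.105 [18 14 14];0.108 [33 22 16];0.111 [53 36 21];0.114 [64 43 28];0.117 [64 43 27];0.12 [62 42 27];0.123 [56 38 24];0.126 [56 41 28];0.129 [66 53 39];0.132 [75 63 47];0.05
0.03 [107  91  67];0.033 [105  89  66];0.036 [105  87  64];0.039 [105  86  62];0.042 [105  84  61];0.045 [105  85  62];0.048 [105  85  62];0.051 [108  89  64];0.054 [110  89  65];0.057 [109  88  65];0.06 [107  87  63];0.063 [108  87  63];0.066 [110  89  65];0.069 [111  90  66];0.072 [107  86  62];0.075 [103  83  60];0.078 [97 78 57];0.081 [80 65 48];0.084 [69 53 38];0.087 [70 49 33];0.09 [75 50 31];0.093 [80 54 34];0.096 [81 54 34];0.099 [72 49 33];0.102 [47 32 21];0.105 [28 19 15];0.108 [43 29 19];0.111 [70 46 29];0.114 [83 55 36];0.117 [82 55 36];0.12 [73 48 30];0.123 [64 43 28];0.126 [58 42 28];0.129 [66 52 39];0.132 [78 66 49];
```

```bash
python3 -c "
from station import ctrl
print(ctrl.job_done())"
```

```text
the job is handed in; nothing more can be done
None
```

I rolled the bar until its groove faced up (about 0 to 6° off in the last top-camera readings; one scene-camera fit read about 12°), let go of it and slid the stop up to it, leaving a measured gap of about 0–4 mm; the job is handed in and its verdict was not returned.

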